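# Set the soap slicer's fence to the sample bar's thickness

## Task

Pinch the soap bar that stands on the round blue plate across its thickness with the gripper to measure it, and leave it standing where it is. Then slide the slicer's fence (the part with the red grip) until the gap between the fence's white face and the wire equals the thickness you measured, to within 3 mm. Leave the two bars on the wooden board alone.

Things in the scene. Friction and masses are not known exactly. Their poses are not given: they have to be found in the camera images.
- bar_a: one of three look-alike cut soap bars standing on edge, olive with a cream stripe: 90 mm long (its x axis), 60 mm high, thickness along its y axis somewhere from 20 to 40 mm and different for each bar (to be measured; not told). Origin: centre of the underside, z up. Loose, about 150 g, rigid. Any one of the three stands near the middle of the blue plate and is the sample; the other two stand on the 8 mm thick wooden board, 160 mm by 128 mm, to its left
- bar_b: another of the three look-alike bars: as bar_a but for its thickness, also the possible sample
- bar_c: another of the three look-alike bars: as bar_a but for its thickness, also the possible sample
- sample_plate: fixed round blue plate, 130 mm in diameter, 8 mm thick, lying on the table. Origin: centre of its underside
- fence (a joint): the slicer's sliding fence: its value is the gap in m between the fence's white face and the wire, from 0 to 0.085; it starts at 0.055 or more. It stays where it is left; moving it takes about 3 to 5 N
- slicer: fixed wire slicer: wooden base 110 mm (its x) by 260 mm (its y) by 18 mm high, origin at the centre of the underside, z up. The fence (white plate 96 mm along x, 8 mm thick, top at z 70 mm, on a carriage 33 mm high) slides along y; its face looks towards +y, at y = 90 mm minus the gap
- wire_foot (a point): where the slicer's upright steel wire (2 mm) meets the base, at the slicer's x 0, y +90 mm, z 18 mm; a thin red line across the base marks it. The wire hangs from a fixed aluminium arm at y +81 to +125 mm, up to z 125 mm, 133 mm with the dark screw head right above the wire
- fence_grip (a point): centre of the top of the fence's red upright grip, which is 40 mm along the slicer's x, 16 mm along the slicer's y, and rises from the carriage (z 33 mm) to z 96 mm above the table. Its centre lies 78 mm behind the fence's face, towards the slicer's -y. The carriage under it ends 12 mm behind the grip's centre, 4 mm past its rear face. Pushing the grip towards the slicer's +y closes the gap, one to one

How it is judged:
On the way, in this order (a step that is already met when the one before it is completed fails the run):
1. the sample bar on the blue plate is pinched across its thickness, the fingers straddling it (over 4 N) (((horizontal distance between bar_a and sample_plate below 0.05 m and contact force between the fingers and bar_a above 4 N and x of the grasp point in the frame of bar_a between -0.04 and 0.04 m and y of the grasp point in the frame of bar_a between -0.012 and 0.012 m and z of the grasp point in the frame of bar_a below 0.066 m) or (horizontal distance between bar_b and sample_plate below 0.05 m and contact force between the fingers and bar_b above 4 N and x of the grasp point in the frame of bar_b between -0.04 and 0.04 m and y of the grasp point in the frame of bar_b between -0.012 and 0.012 m and z of the grasp point in the frame of bar_b below 0.066 m) or (horizontal distance between bar_c and sample_plate below 0.05 m and contact force between the fingers and bar_c above 4 N and x of the grasp point in the frame of bar_c between -0.04 and 0.04 m and y of the grasp point in the frame of bar_c between -0.012 and 0.012 m and z of the grasp point in the frame of bar_c below 0.066 m))), for 0.2 s.
2. then the fence's gap to the wire is set to the sample bar's thickness within 3 mm (((horizontal distance between bar_a and sample_plate below 0.05 m and value of joint fence between 0.019 and 0.025 m) or (horizontal distance between bar_b and sample_plate below 0.05 m and value of joint fence between 0.027 and 0.033 m) or (horizontal distance between bar_c and sample_plate below 0.05 m and value of joint fence between 0.035 and 0.041 m))), for 0.3 s.
At the end, for the whole second after the job is handed in: The gap between fence and wire equals the thickness of the bar on the blue plate within 3 mm and the fence is at rest; all three bars stand upright (within 0.1 rad), at rest and within 30 mm of where they started (((horizontal distance between bar_a and sample_plate below 0.05 m and value of joint fence between 0.019 and 0.025 m) or (horizontal distance between bar_b and sample_plate below 0.05 m and value of joint fence between 0.027 and 0.033 m) or (horizontal distance between bar_c and sample_plate below 0.05 m and value of joint fence between 0.035 and 0.041 m)) and velocity of joint fence between -0.005 and 0.005 m/s and angle between each of bar_a, bar_b, bar_c's own z axis and vertical below 0.1 rad and linear speed of each of bar_a, bar_b, bar_c below 0.01 m/s and distance of each of bar_a, bar_b, bar_c from where it was at the start of the episode below 0.03 m); the robot touches nothing.
It fails at once if the sample bar is carried off or knocked over, or a bar on the wooden board is disturbed (a bar moved more than 30 mm, tilted over 0.4 rad, or one on the board touched by the fingers) (distance of any of bar_a, bar_b, bar_c from where it was at the start of the episode above 0.03 m or angle between any of bar_a, bar_b, bar_c's own z axis and vertical above 0.4 rad or (not (horizontal distance between bar_a and sample_plate below 0.05 m) and contact force between the fingers and bar_a above 1 N) or (not (horizontal distance between bar_b and sample_plate below 0.05 m) and contact force between the fingers and bar_b above 1 N) or (not (horizontal distance between bar_c and sample_plate below 0.05 m) and contact force between the fingers and bar_c above 1 N)).
It also fails if it takes over 46 s, if anything falls off the work surface, if the arm or the gripper's body presses on something with over 40 N, if the wrist force passes 120 N, or if a joint passes its speed limit or range.

## Robot

A 7-joint arm with a two-finger parallel gripper is mounted at the origin on a cart in front of the work surface, level with it; the furniture and walls round the work are solid. World frame = base frame: x ahead of the robot, y to its left, z up, the work surface at z = 0. Lengths are in m, angles in rad, forces in N, time in s.
With the tool pointing down it reaches from about 0.4 to 0.9 m from the base axis. Payload 5.6 kg.
Tool frame: the origin (TCP) lies on the front face of the gripper's body, between the roots of the fingers; the fingertips stand 88 mm ahead of it and the grasp point (between the pads) lies 69 mm ahead of it; z points along the fingers, y is the line along which they close (so a half turn about z gives the same grasp; the last joint's range is limited). The gripper opens to 92 mm and grips with 3 to 60 N. Pads are 20 mm wide; open, the fingers measure 128 mm over their backs; the gripper's body (75 mm by 189 mm) begins 69 mm behind the grasp point.
Start: joints at [-1.36, 0.468, -0.012, 1.603, 0.006, 1.071, -0.056], TCP at [0.163, 0.629, 0.303] pointing down, gripper open.
Joint ranges: [-2.53, 2.53], [-0.31, 2.02], [-1.57, 1.55], [0.28, 2.44], [-1.29, 4.43], [0.15, 1.84], [-2.92, 2.92]. Speed limits (rad/s): [2.57, 2.57, 3.14, 3.14, 3.14, 3.14, 3.14].

## Interface

Orientations are given as a unit quaternion [x, y, z, w].
In Python, from rig import observe, read_camera, camera_info, close_job gives the robot as it stands. The module is installed in compiled form; this text tells all that it offers.
- The arm moves only by the tool carry_out, never from a script. Its argument "rows" is a list of rows, each an object of numbers: "tx", "ty", "tz": the shift along the tool's x, y, z in cm; "twist": the turn about the tool's z in degrees. In form: [{"tx": .., "ty": .., "tz": .., "twist": ..}, ...]. A call has 1 to 8 rows; each row is the pose to reach, as a shift and turn from the pose commanded when the call began, along the tool's axes at that moment; what a row does not reach only later rows make up. A row lasts 1/10 s, in which the tool goes at most 50 mm and 8.59 degrees, less where a joint would pass 70% of its speed; a pose out of reach is approached as far as the arm can. A call with a gripper value outside its range is refused whole. "gripper" is the closure, from -1 (fully open) to 1 (shut), set as the call begins (left out, the last holds). The fingers move at their own pace and stop on an object; the grip force is fixed at half the most. Time passes only in rows, so rows that repeat a pose let the fingers close. It gives the time, the measured TCP pose, the force, the opening and the grip force at its end, in the units of the state.
- observe(): the state, without advancing time (a new reading comes with each control period).
- read_camera(name): name is "scene" or "top"; returns the picture (480x640x3 uint8, red, green, blue); there is no depth.
- camera_info(name): a dict with "fx", "fy", "cx", "cy" (pixels), "world_to_cam" (4x4, takes a point from world to camera coordinates). Camera axes: x right, y down, z forward; pixel columns grow to the right and rows downward; lengths in m; the calibration is good to about 2 mm. A picture is of the moment at which its call begins. camera_info takes no time and is no camera call.
- close_job(): hands the job in; it is judged then, once.
The state is a dict: "time_s": time; "joint_pos": joint angles; "joint_vel": joint speeds; "joint_torque": joint torques, N m; "eef_pos": TCP position; "orientation": TCP orientation; "contact_force": force on the tool from outside, world axes, zero at the start; "wrist_torque": the same for the moment, N m; "grip_width": finger opening in m; "grasp_force": force on a finger pad.
Only numpy, scipy, OpenCV 4.12 (cv2) and the standard library are available. Lean on these libraries where they do the work, as an engineer would, in place of code of your own. Each camera call takes 0.05 s, during which the arm holds its last target. There are 200 camera calls.

## Working session

There is one attempt and no reset: what is moved stays moved. The work goes in short steps, Python scripts to look and compute and a tool call to move; the robot and the scene stay as the last step left them, time stands still between calls to the robot, and variables do not carry over. Pictures are saved under pics/ and viewed, at most 10 in all, crops included, and the job is handed in when it is done.

Besides the shell and the picture viewer there is one more tool, called after ">>>" as name(argument=value, ...), one argument or row to a line, values as JSON. carry_out: Moves the arm, as the interface text tells. Its arguments: {"type":"object","properties":{"rows":{"type":"array","items":{"type":"object","properties":{"tx":{"type":"number"},"ty":{"type":"number"},"tz":{"type":"number"},"twist":{"type":"number"}}}},"gripper":{"type":"number"}},"required":["rows"]}

```bash
mkdir -p pics
python3 - <<'E'
from rig import *
import cv2
for n in("scene","top"):
    cv2.imwrite(f"pics/{n}0.png",read_camera(n)[:,:,::-1]); c=camera_info(n);print(n,c)
s=observe();print(s['eef_pos'],s['orientation'],s['time_s'],s['grip_width'])
E
```

```text
scene {'fx': 516.3304249679744, 'fy': 516.3304249679744, 'cx': 323.0949293037546, 'cy': 240.5916655563115, 'world_to_cam': array([[ 0.70865727, -0.70541735, -0.01382851, -0.26041888],
       [-0.48643296, -0.47428251, -0.73378408,  0.36773541],
       [ 0.5110654 ,  0.52672807, -0.67924201,  0.81436856],
       [ 0.        ,  0.        ,  0.        ,  1.        ]])}
top {'fx': 594.5039418129202, 'fy': 594.5039418129202, 'cx': 335.26475715093517, 'cy': 247.60928857186906, 'world_to_cam': array([[-0.00625733, -0.99988852, -0.01355734,  0.11622816],
       [-0.98929861,  0.00816626, -0.14567626,  0.52949581],
       [ 0.14577073,  0.01250071, -0.98923942,  1.25150739],
       [ 0.        ,  0.        ,  0.        ,  1.        ]])}
[0.16316258 0.62879572 0.30185502] [ 1.26586670e-01  9.91955240e-01 -7.84550674e-04 -2.78660937e-05] 0.1 0.09143647855415005
```

View pics/scene0.png

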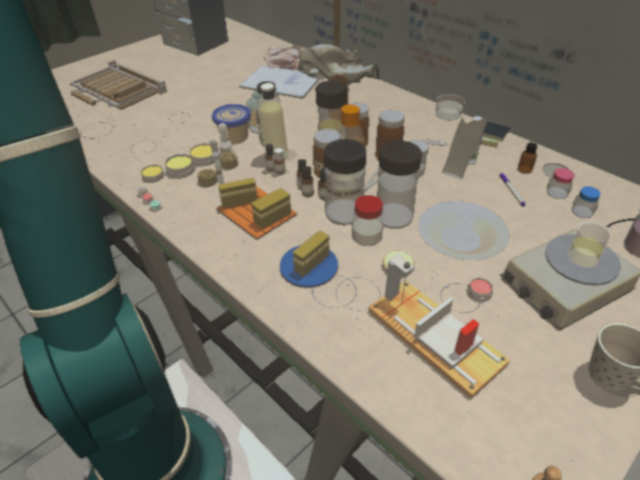

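View pics/top0.png

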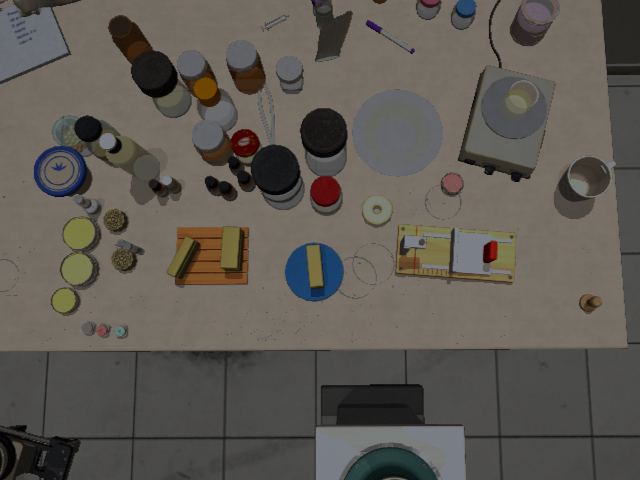

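The scene view shows the plate with its bar at about (310,262), the board with two bars at (257,208) and the slicer at (440,335). In the top view the sample bar is at (315,266), the plate at (315,271), the slicer at (456,253) and the red grip at (490,251).

```bash
cat > h.py <<'E'
from rig import *
import cv2, numpy as np
def ray(n,uv,z):
    c=camera_info(n);M=np.array(c['world_to_cam']);R,t=M[:3,:3],M[:3,3]
    d=R.T@np.array([(uv[0]-c['cx'])/c['fx'],(uv[1]-c['cy'])/c['fy'],1]);o=-R.T@t
    return o+d*(z-o[2])/d[2]
def mask(img,lo,hi,box):
    h=cv2.cvtColor(img,cv2.COLOR_RGB2HSV);m=cv2.inRange(h,lo,hi);k=np.zeros_like(m)
    x0,y0,x1,y1=box;k[y0:y1,x0:x1]=m[y0:y1,x0:x1];return k
def big(m):
    return max(cv2.findContours(m,0,2)[0],key=cv2.contourArea)
def rect(n,c,z):
    w=np.array([ray(n,p[0],z)[:2] for p in c],np.float32);return cv2.minAreaRect(w*1000)
E
python3 - <<'E'
from h import *
im=read_camera("top")
for n,lo,hi,b,z in [("plate",(95,120,60),(125,255,255),(270,230,360,310),.008),("bartop",(18,60,140),(35,255,255),(295,235,340,295),.068),("base",(12,60,120),(32,255,255),(385,215,525,290),.018),("red",(0,160,90),(6,255,255),(470,230,510,275),.096)]:
    m=mask(im,lo,hi,b);c=big(m)
    if n=="base": c=cv2.findNonZero(m)
    print(n,cv2.contourArea(c),cv2.boundingRect(c),rect("top",cv2.convexHull(c),z))
a=cv2.resize(im[215:315,270:350],None,fx=5,fy=5,interpolation=2)
b=cv2.resize(im[215:295,390:525],None,fx=5,fy=5,interpolation=2)
cv2.imwrite("pics/a.png",cv2.resize(im[210:310,280:530],None,fx=3.2,fy=3.2,interpolation=2)[:,:,::-1])
E
```

```text
plate 2538.5 (285, 243, 58, 58) ((482.9454650878906, 160.79574584960938), (126.04839324951172, 126.79595947265625), 44.61929702758789)Traceback (most recent call last):
  File "<stdin>", line 4, in <module>
  File "h.py", line 11, in big
    return max(cv2.findContours(m,0,2)[0],key=cv2.contourArea)
ValueError: max() iterable argument is empty
```

Run:
```python
from h import *
im=cv2.cvtColor(cv2.imread("pics/top0.png"),cv2.COLOR_BGR2RGB)
h=cv2.cvtColor(im,cv2.COLOR_RGB2HSV)
print(h[262,304:328].tolist()); print(h[250,484:500].tolist()); print(h[230:238,450].tolist(),h[272:286,450].tolist())
cv2.imwrite("pics/a.png",cv2.resize(im[210:310,280:530],None,fx=3.2,fy=3.2,interpolation=2)[:,:,::-1])
```

```text
[[105, 193, 107], [106, 197, 106], [106, 191, 99], [45, 16, 63], [25, 126, 111], [25, 123, 122], [24, 121, 122], [24, 120, 123], [24, 122, 123], [24, 123, 122], [25, 120, 123], [24, 122, 123], [24, 121, 122], [24, 120, 123], [24, 119, 124], [25, 119, 122], [24, 126, 109], [22, 70, 69], [106, 185, 80], [105, 204, 95], [105, 207, 95], [105, 198, 99], [105, 197, 109], [106, 193, 107]]
[[1, 243, 41], [2, 255, 41], [2, 242, 40], [1, 236, 41], [179, 249, 41], [0, 255, 60], [1, 253, 105], [1, 231, 125], [2, 213, 126], [2, 226, 125], [2, 235, 126], [2, 237, 126], [5, 224, 123], [17, 139, 114], [31, 96, 125], [31, 96, 125]]
[[32, 93, 123], [30, 94, 117], [28, 101, 114], [29, 98, 114], [26, 47, 113], [110, 19, 121], [109, 23, 123], [109, 23, 123]] [[21, 40, 45], [19, 76, 54], [14, 126, 65], [15, 136, 73], [15, 149, 94], [15, 159, 56], [18, 41, 75], [18, 39, 78], [18, 42, 79], [16, 37, 90], [18, 36, 91], [17, 39, 92], [17, 39, 118], [18, 36, 120]]
```

View pics/a.png

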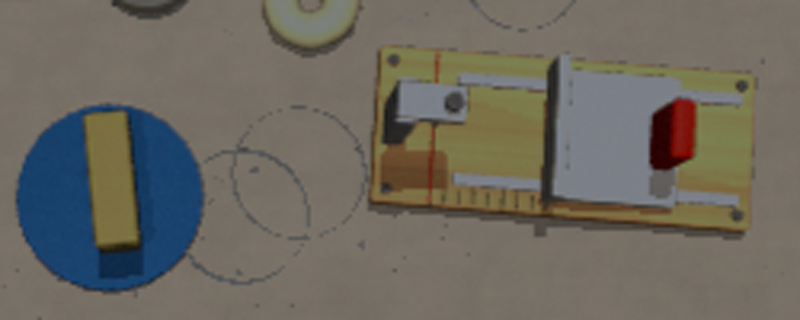

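The 3.2x crop (offset 280,210) shows the bar top from (85,113) to (138,245). The base top corners are about (379,47), (754,73), (745,231) and (372,205), the red line runs (437,55)–(430,205), and the grip top is about (672–694, 98–168).

Run:
```python
from h import *
im=read_camera("top")
for n,lo,hi,b,z in [("bartop",(20,90,95),(32,255,255),(295,235,340,295),.068),("red",(0,180,85),(6,255,255),(470,230,510,275),.096)]:
    c=big(mask(im,lo,hi,b))
    print(n,cv2.contourArea(c),cv2.boundingRect(c),rect("top",c,z))
f=lambda u,v,z:(ray("top",(280+(u+.5)/3.2-.5,210+(v+.5)/3.2-.5),z)*1000).round(1)
P=[f(*p,.018) for p in [(379,47),(754,73),(745,231),(372,205)]]
print("corners",P,"centre",np.mean(P,0),[np.linalg.norm(P[i]-P[i-1]).round() for i in range(4)])
d=P[0]-P[1]+P[3]-P[2];print("y axis yaw off world +y (deg, ccw+)",np.degrees(np.arctan2(-d[0],d[1])))
print("redline",f(437,55,.018),f(430,205,.018))
print("fence face top",f(557,58,.07),f(549,200,.07))
s=observe();from scipy.spatial.transform import Rotation as R
print(s['eef_pos'],R.from_quat(s['orientation']).as_matrix().round(3),s['time_s'])
```

```text
bartop 470.5 (307, 245, 16, 42) ((489.22967529296875, 157.08224487304688), (87.17256927490234, 27.060184478759766), 5.52244758605957)
red 97.0 (490, 241, 7, 19) ((514.442138671875, -214.34559631347656), (12.374007225036621, 37.45602035522461), 87.39371490478516)
corners [array([584.5, -27. ,  18. ]), array([ 564., -285.,   18.]), array([ 454.8, -273.4,   18. ]), array([474.6, -19.9,  18. ])] centre [ 519.475 -151.325   18.   ] [np.float64(110.0), np.float64(259.0), np.float64(110.0), np.float64(254.0)]
y axis yaw off world +y (deg, ccw+) -4.504906863607023
redline [578.5 -67.   18. ] [474.3 -59.5  18. ]
fence face top [ 566.3 -139.9   70. ] [ 471.7 -131.4   70. ]
[0.16316496 0.62891469 0.30209965] [[-0.968  0.251 -0.   ]
 [ 0.251  0.968 -0.001]
 [-0.    -0.001 -1.   ]] 0.2
```

>>> carry_out(
  rows=[
    {"tx": -43.4,"ty": -37.5,"tz": 0,"twist": -20},
    {"tx": -43.4,"ty": -37.5,"tz": 0,"twist": -20},
    {"tx": -43.4,"ty": -37.5,"tz": 0,"twist": -20},
    {"tx": -43.4,"ty": -37.5,"tz": 0,"twist": -20},
    {"tx": -43.4,"ty": -37.5,"tz": 0,"twist": -20},
    {"tx": -43.4,"ty": -37.5,"tz": 0,"twist": -20},
    {"tx": -43.4,"ty": -37.5,"tz": 0,"twist": -20},
    {"tx": -43.4,"ty": -37.5,"tz": 0,"twist": -20},
  ],
  gripper=-1,
)

```text
time_s: 1.0
eef_pos: [0.3913, 0.2981, 0.3029]
orientation: [-0.048, 0.999, 0.0, 0.0]
contact_force: [1.7, 0.3, -0.1]
grip_width: 0.0918
grasp_force: 0.0
```

```bash
cat >> h.py <<'E'
from scipy.spatial.transform import Rotation as Ro
def togo(x,y,z,yaw):  # yaw: tool y ccw from world +y, deg
    s=observe();R=Ro.from_quat(s['orientation']).as_matrix()
    d=R.T@(np.array([x,y,z])-s['eef_pos'])*100
    cur=np.degrees(np.arctan2(-R[0,1],R[1,1]))
    print("pos",np.round(s['eef_pos'],4),"yaw",round(cur,2),"t",s['time_s'],"F",np.round(s['contact_force'],1),"w",s['grip_width'],"go cm",d.round(2),"twist",round(cur-yaw,2))
E
python3 -c "
from h import *
togo(.489,.157,.302,5.5)"
```

```text
pos [0.3913 0.2981 0.3029] yaw 5.46 t 1.0 F [ 1.7  0.3 -0.1] w 0.0918307629383235 go cm [ -8.38 -14.98   0.08] twist -0.04
```

>>> carry_out(
  rows=[
    {"tx": -4,"ty": -7.5,"tz": 0},
    {"tx": -8.4,"ty": -15,"tz": 0},
    {"tx": -8.4,"ty": -15,"tz": 0},
    {"tx": -8.4,"ty": -15,"tz": 0},
    {"tx": -8.4,"ty": -15,"tz": 5},
    {"tx": -8.4,"ty": -15,"tz": 8},
    {"tx": -8.4,"ty": -15,"tz": 8},
    {"tx": -8.4,"ty": -15,"tz": 8},
  ],
)

```text
validation failed for argument at $.ro...
```

```bash
python3 -c "
from h import *
togo(.489,.157,.119,5.5)
s=read_camera('scene');cv2.imwrite('pics/s1.png',cv2.resize(s[170:330,220:420],None,fx=3,fy=3,interpolation=2)[:,:,::-1])"
```

```text
pos [0.3913 0.2981 0.3029] yaw 5.46 t 1.0 F [ 1.7  0.3 -0.1] w 0.0918307629383235 go cm [ -8.38 -14.98  18.38] twist -0.04
```

View pics/s1.png

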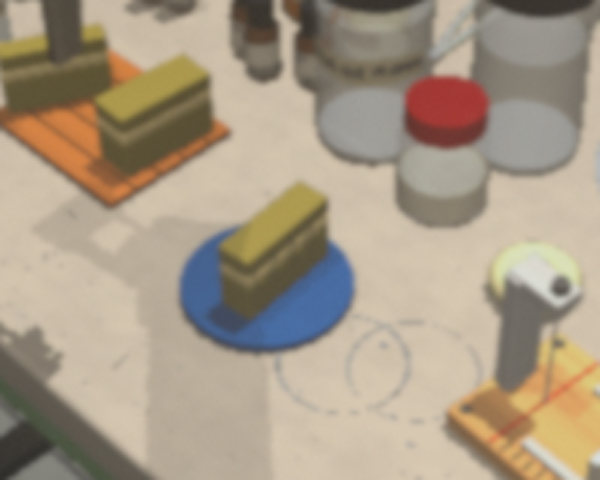

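The move was refused because every row needs a twist value. The crop shows the bar standing alone on the plate at (275,250), clear of the gripper.

>>> carry_out(
  rows=[
    {"tx": -4,"ty": -7.5,"tz": 0,"twist": 0},
    {"tx": -8.4,"ty": -15,"tz": 0,"twist": 0},
    {"tx": -8.4,"ty": -15,"tz": 0,"twist": 0},
    {"tx": -8.4,"ty": -15,"tz": 0,"twist": 0},
    {"tx": -8.4,"ty": -15,"tz": 5,"twist": 0},
    {"tx": -8.4,"ty": -15,"tz": 8,"twist": 0},
    {"tx": -8.4,"ty": -15,"tz": 8,"twist": 0},
    {"tx": -8.4,"ty": -15,"tz": 8,"twist": 0},
  ],
)

```text
time_s: 1.85
eef_pos: [0.4885, 0.1589, 0.223]
orientation: [-0.048, 0.999, -0.0, -0.0]
contact_force: [0.4, 0.2, 0.1]
grip_width: 0.0919
grasp_force: 0.0
```

```bash
python3 -c "
from h import *
togo(.489,.157,.119,5.5)
s=read_camera('scene');cv2.imwrite('pics/s2.png',cv2.resize(s[170:330,220:420],None,fx=3,fy=3,interpolation=2)[:,:,::-1])"
```

```text
pos [0.4885 0.1589 0.223 ] yaw 5.47 t 1.85 F [0.4 0.2 0.1] w 0.09185975353326101 go cm [-0.03 -0.2  10.4 ] twist -0.03
```

View pics/s2.png

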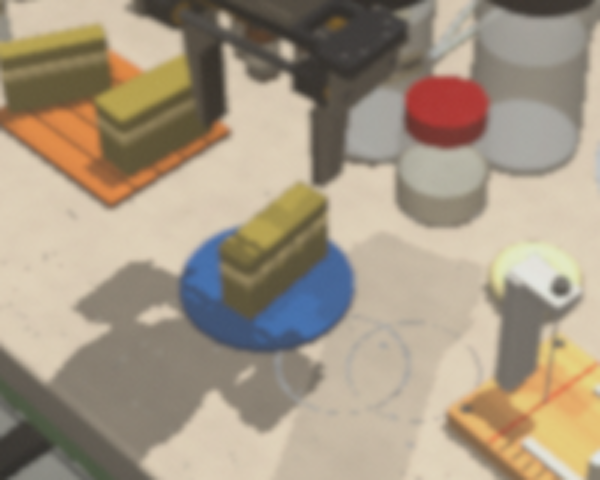

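The gripper straddles the bar, with fingers either side at (205,90) and (330,150). Descending.

>>> carry_out(
  rows=[
    {"tx": 0,"ty": -0.2,"tz": 4,"twist": 0},
    {"tx": 0,"ty": -0.2,"tz": 8,"twist": 0},
    {"tx": 0,"ty": -0.2,"tz": 10.4,"twist": 0},
    {"tx": 0,"ty": -0.2,"tz": 10.4,"twist": 0},
    {"tx": 0,"ty": -0.2,"tz": 10.4,"twist": 0},
    {"tx": 0,"ty": -0.2,"tz": 10.4,"twist": 0},
  ],
)

```text
time_s: 2.5
eef_pos: [0.4901, 0.1574, 0.1209]
orientation: [-0.048, 0.999, 0.001, 0.002]
contact_force: [0.6, 0.6, 0.5]
grip_width: 0.092
grasp_force: 0.0
```

>>> carry_out(
  rows=[
    {"tx": 0,"ty": 0,"tz": 0,"twist": 0},
    {"tx": 0,"ty": 0,"tz": 0,"twist": 0},
    {"tx": 0,"ty": 0,"tz": 0,"twist": 0},
    {"tx": 0,"ty": 0,"tz": 0,"twist": 0},
    {"tx": 0,"ty": 0,"tz": 0,"twist": 0},
    {"tx": 0,"ty": 0,"tz": 0,"twist": 0},
    {"tx": 0,"ty": 0,"tz": 0,"twist": 0},
    {"tx": 0,"ty": 0,"tz": 0,"twist": 0},
  ],
  gripper=1,
)

```text
time_s: 3.3
eef_pos: [0.4886, 0.1567, 0.1186]
orientation: [-0.048, 0.999, 0.0, -0.0]
contact_force: [0.6, 0.6, 0.4]
grip_width: 0.0297
grasp_force: 0.7
```

>>> carry_out(
  rows=[
    {"tx": 0,"ty": 0,"tz": 0,"twist": 0},
    {"tx": 0,"ty": 0,"tz": 0,"twist": 0},
    {"tx": 0,"ty": 0,"tz": 0,"twist": 0},
    {"tx": 0,"ty": 0,"tz": 0,"twist": 0},
    {"tx": 0,"ty": 0,"tz": 0,"twist": 0},
  ],
)

```text
time_s: 3.8
eef_pos: [0.4886, 0.1567, 0.1186]
orientation: [-0.048, 0.999, -0.0, -0.0]
contact_force: [-0.1, -0.4, -1.4]
grip_width: 0.0299
grasp_force: 30.0
```

Measured thickness is 29.9 mm, so the target gap is 30 mm (bar_b). I'll release and lift.

>>> carry_out(
  rows=[
    {"tx": 0,"ty": 0,"tz": 0,"twist": 0},
    {"tx": 0,"ty": 0,"tz": 0,"twist": 0},
    {"tx": 0,"ty": 0,"tz": 0,"twist": 0},
    {"tx": 0,"ty": 0,"tz": 0,"twist": 0},
    {"tx": 0,"ty": 0,"tz": 0,"twist": 0},
    {"tx": 0,"ty": 0,"tz": 0,"twist": 0},
    {"tx": 0,"ty": 0,"tz": 0,"twist": 0},
    {"tx": 0,"ty": 0,"tz": 0,"twist": 0},
  ],
  gripper=-1,
)

```text
time_s: 4.6
eef_pos: [0.4886, 0.1567, 0.1187]
orientation: [-0.048, 0.999, 0.0, 0.0]
contact_force: [-0.3, 0.5, -0.3]
grip_width: 0.0909
grasp_force: 0.0
```

>>> carry_out(
  rows=[
    {"tx": 0,"ty": 0,"tz": -3,"twist": 0},
    {"tx": 0,"ty": 0,"tz": -7,"twist": 0},
    {"tx": 0,"ty": 0,"tz": -11,"twist": 0},
    {"tx": 0,"ty": 0,"tz": -14,"twist": 0},
    {"tx": 0,"ty": 0,"tz": -14,"twist": 5},
    {"tx": 0,"ty": 0,"tz": -14,"twist": 9.9},
    {"tx": 0,"ty": 0,"tz": -14,"twist": 9.9},
    {"tx": 0,"ty": 0,"tz": -14,"twist": 9.9},
  ],
)

```text
time_s: 5.4
eef_pos: [0.4884, 0.1567, 0.2586]
orientation: [0.038, 0.999, -0.0, -0.0]
contact_force: [-0.1, 0.1, -0.2]
grip_width: 0.0921
grasp_force: 0.0
```

```bash
python3 -c "
from h import *
togo(.5145,-.2138,.26,-4.4)
c=big(mask(read_camera('top'),(0,180,85),(6,255,255),(470,230,510,275)));print(cv2.boundingRect(c),rect('top',c,.096))"
```

```text
pos [0.4884 0.1567 0.2586] yaw -4.32 t 5.4 F [-0.1  0.1 -0.2] w 0.09208119302247111 go cm [ -5.39 -36.75  -0.14] twist 0.08
(490, 241, 7, 19) ((514.4418334960938, -214.3455810546875), (12.374007225036621, 37.60954284667969), 87.39371490478516)
```

>>> carry_out(
  rows=[
    {"tx": -0.8,"ty": -5,"tz": 0,"twist": 0},
    {"tx": -1.5,"ty": -10,"tz": 0,"twist": 0},
    {"tx": -2.2,"ty": -15,"tz": 0,"twist": 0},
    {"tx": -3,"ty": -20,"tz": 0,"twist": 0},
    {"tx": -3.7,"ty": -25,"tz": 0,"twist": 0},
    {"tx": -4.4,"ty": -30,"tz": 0,"twist": 0},
    {"tx": -5,"ty": -34,"tz": 0,"twist": 0},
    {"tx": -5.4,"ty": -36.8,"tz": 0,"twist": 0},
  ],
)

```text
time_s: 6.25
eef_pos: [0.5132, -0.2183, 0.2585]
orientation: [0.04, 0.999, -0.001, -0.0]
contact_force: [0.2, 0.2, -0.5]
grip_width: 0.092
grasp_force: 0.0
```

>>> carry_out(
  rows=[
    {"tx": 0,"ty": 0,"tz": 0,"twist": 0},
    {"tx": 0,"ty": 0,"tz": 0,"twist": 0},
    {"tx": 0,"ty": 0,"tz": 0,"twist": 0},
  ],
)

```text
time_s: 6.55
eef_pos: [0.514, -0.2128, 0.2583]
orientation: [0.038, 0.999, 0.001, -0.0]
contact_force: [-0.1, -0.3, -0.8]
grip_width: 0.0917
grasp_force: 0.0
```

```bash
python3 -c "
from h import *
togo(.5145,-.2140,.160,-4.4)
s=read_camera('scene');cv2.imwrite('pics/s3.png',cv2.resize(s[220:400,340:540],None,fx=3,fy=3,interpolation=2)[:,:,::-1])"
```

```text
pos [ 0.514  -0.2128  0.2583] yaw -4.31 t 6.55 F [-0.1 -0.3 -0.8] w 0.09170567350835344 go cm [-0.07 -0.13  9.83] twist 0.09
```

View pics/s3.png

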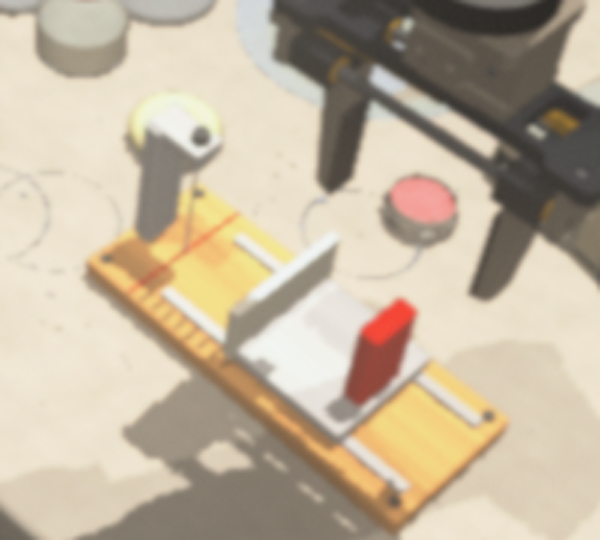

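The grip at (385,345) stands upright below the open gripper and nothing is in the way. Descend, then close.

>>> carry_out(
  rows=[
    {"tx": 0,"ty": -0.1,"tz": 3,"twist": 0},
    {"tx": 0,"ty": -0.1,"tz": 6,"twist": 0},
    {"tx": 0,"ty": -0.1,"tz": 8.5,"twist": 0},
    {"tx": 0,"ty": -0.1,"tz": 9.8,"twist": 0},
    {"tx": 0,"ty": -0.1,"tz": 9.8,"twist": 0},
    {"tx": 0,"ty": -0.1,"tz": 9.8,"twist": 0},
    {"tx": 0,"ty": -0.1,"tz": 9.8,"twist": 0},
  ],
)

```text
time_s: 7.3
eef_pos: [0.5147, -0.2155, 0.162]
orientation: [0.039, 0.999, -0.0, 0.001]
contact_force: [-0.1, 0.6, -0.3]
grip_width: 0.0916
grasp_force: 0.0
```

>>> carry_out(
  rows=[
    {"tx": 0,"ty": 0,"tz": 0,"twist": 0},
    {"tx": 0,"ty": 0,"tz": 0,"twist": 0},
    {"tx": 0,"ty": 0,"tz": 0,"twist": 0},
    {"tx": 0,"ty": 0,"tz": 0,"twist": 0},
    {"tx": 0,"ty": 0,"tz": 0,"twist": 0},
    {"tx": 0,"ty": 0,"tz": 0,"twist": 0},
    {"tx": 0,"ty": 0,"tz": 0,"twist": 0},
    {"tx": 0,"ty": 0,"tz": 0,"twist": 0},
  ],
  gripper=1,
)

```text
time_s: 8.1
eef_pos: [0.5138, -0.2154, 0.1607]
orientation: [0.039, 0.999, -0.0, 0.0]
contact_force: [0.1, -0.7, -0.5]
grip_width: 0.03
grasp_force: 0.0
```

>>> carry_out(
  rows=[
    {"tx": 0,"ty": 0,"tz": 0,"twist": 0},
    {"tx": 0,"ty": 0,"tz": 0,"twist": 0},
    {"tx": 0,"ty": 0,"tz": 0,"twist": 0},
    {"tx": 0,"ty": 0,"tz": 0,"twist": 0},
  ],
)

```text
time_s: 8.5
eef_pos: [0.5139, -0.2153, 0.1607]
orientation: [0.039, 0.999, 0.0, 0.0]
contact_force: [0.2, 0.8, -0.3]
grip_width: 0.0156
grasp_force: 30.0
```

```bash
python3 -c "
from h import *
# grip centre at slicer y=-18 (gap 30), from wire-foot estimate (mean of red line and base centre)
a=np.array([.0767,.997]);w=np.array([.5264,-.0628]);g=w-a*(.030+.078);print(g)
togo(g[0],g[1],.160,-4.4)"
```

```text
[ 0.5181164 -0.170476 ]
pos [ 0.5139 -0.2153  0.1607] yaw -4.47 t 8.5 F [ 0.2  0.8 -0.3] w 0.015564403889297071 go cm [-0.08  4.5   0.07] twist -0.07
```

>>> carry_out(
  rows=[
    {"tx": 0,"ty": 0.6,"tz": 0,"twist": 0},
    {"tx": 0,"ty": 1.4,"tz": 0,"twist": 0},
    {"tx": 0,"ty": 2.2,"tz": 0,"twist": 0},
    {"tx": 0,"ty": 3.0,"tz": 0,"twist": 0},
    {"tx": 0,"ty": 3.7,"tz": 0,"twist": 0},
    {"tx": 0,"ty": 4.2,"tz": 0,"twist": 0},
    {"tx": 0,"ty": 4.5,"tz": 0,"twist": 0},
    {"tx": 0,"ty": 4.5,"tz": 0,"twist": 0},
  ],
)

```text
time_s: 9.3
eef_pos: [0.5177, -0.1693, 0.1607]
orientation: [0.038, 0.999, 0.001, 0.0]
contact_force: [1.5, 0.5, -4.3]
grip_width: 0.0157
grasp_force: 30.0
```

>>> carry_out(
  rows=[
    {"tx": 0,"ty": 0,"tz": 0,"twist": 0},
    {"tx": 0,"ty": 0,"tz": 0,"twist": 0},
    {"tx": 0,"ty": 0,"tz": 0,"twist": 0},
    {"tx": 0,"ty": 0,"tz": 0,"twist": 0},
  ],
)

```text
time_s: 9.7
eef_pos: [0.5176, -0.17, 0.1607]
orientation: [0.039, 0.999, 0.0, 0.0]
contact_force: [3.8, 1.8, -4.4]
grip_width: 0.0159
grasp_force: 30.0
```

```bash
python3 -c "
from h import *
togo(.5181,-.1705,.160,-4.4)
s=read_camera('scene');cv2.imwrite('pics/s4.png',cv2.resize(s[250:400,350:550],None,fx=4,fy=4,interpolation=2)[:,:,::-1])"
```

```text
pos [ 0.5176 -0.17    0.1607] yaw -4.42 t 9.7 F [ 3.8  1.8 -4.4] w 0.01593282560206626 go cm [-0.05 -0.05  0.07] twist -0.02
```

View pics/s4.png

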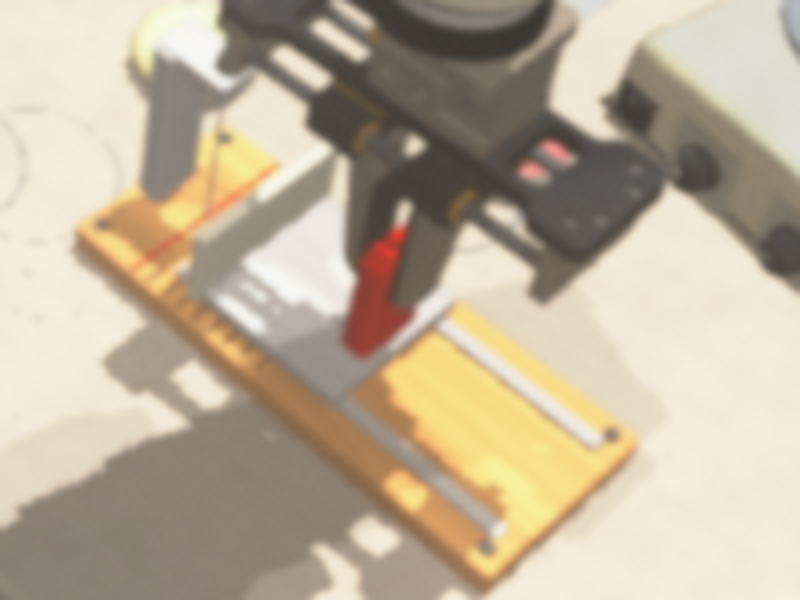

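The fence is now close to the red line, held at the grip (375,300). I'll release, lift and check from the top camera.

>>> carry_out(
  rows=[
    {"tx": 0,"ty": 0,"tz": 0,"twist": 0},
    {"tx": 0,"ty": 0,"tz": 0,"twist": 0},
    {"tx": 0,"ty": 0,"tz": 0,"twist": 0},
    {"tx": 0,"ty": 0,"tz": 0,"twist": 0},
    {"tx": 0,"ty": 0,"tz": 0,"twist": 0},
    {"tx": 0,"ty": 0,"tz": 0,"twist": 0},
    {"tx": 0,"ty": 0,"tz": 0,"twist": 0},
    {"tx": 0,"ty": 0,"tz": 0,"twist": 0},
  ],
  gripper=-0.2,
)

```text
time_s: 10.55
eef_pos: [0.5173, -0.1705, 0.1607]
orientation: [0.039, 0.999, -0.0, -0.0]
contact_force: [0.8, 0.5, 0.2]
grip_width: 0.0549
grasp_force: 0.0
```

>>> carry_out(
  rows=[
    {"tx": 0,"ty": 0,"tz": -3,"twist": 0},
    {"tx": 0,"ty": 0,"tz": -7,"twist": 0},
    {"tx": 0,"ty": 0,"tz": -10,"twist": 0},
    {"tx": 0,"ty": -4,"tz": -10,"twist": 0},
    {"tx": 0,"ty": -9,"tz": -10,"twist": 0},
    {"tx": 0,"ty": -14,"tz": -10,"twist": 0},
    {"tx": 0,"ty": -18,"tz": -10,"twist": 0},
    {"tx": 0,"ty": -18,"tz": -10,"twist": 0},
  ],
)

```text
time_s: 11.35
eef_pos: [0.5007, -0.3567, 0.261]
orientation: [0.043, 0.999, -0.002, -0.0]
contact_force: [0.7, -0.2, -0.5]
grip_width: 0.0551
grasp_force: 0.0
```

```bash
python3 -c "
from h import *
im=read_camera('top')
togo(.5181,-.1705,.160,-4.4)
c=big(mask(im,(0,180,85),(6,255,255),(440,230,510,275)));r=rect('top',c,.096);print(cv2.boundingRect(c),r)
cv2.imwrite('pics/t5.png',cv2.resize(im[210:310,280:530],None,fx=3.2,fy=3.2,interpolation=2)[:,:,::-1])"
```

```text
pos [ 0.5018 -0.3531  0.2605] yaw -4.77 t 11.4 F [ 0.5 -0.  -0.3] w 0.055328233698833544 go cm [-0.11 18.35 10.03] twist -0.37
(468, 240, 7, 18) ((517.9310913085938, -169.14146423339844), (12.376594543457031, 35.82108688354492), 87.70013427734375)
```

View pics/t5.png

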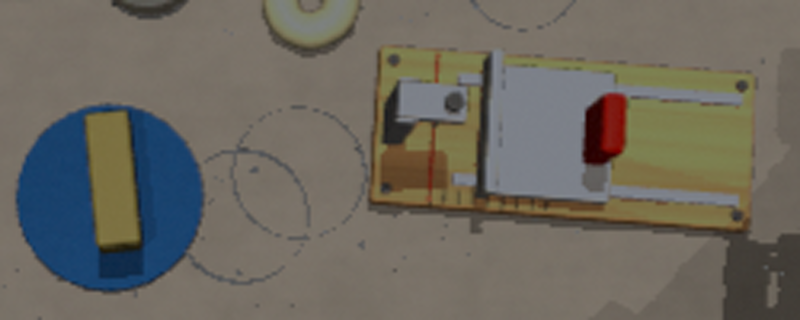

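The top view shows the bar still standing as before, the fence face's top edge at about (490,52)–(484,192) and the red line at (434,130). I'll refine the gap with subpixel edges.

Run:
```python
from h import *
im=np.mean([read_camera('top').astype(float) for _ in range(4)],0)
a=np.array([.0767,.997]); S=lambda u,v,z: ray('top',(u,v),z)[:2]@a*1000
def cross(p,lvl): # first upward/downward crossings
    s=np.sign(p-lvl); i=np.where(np.diff(s)!=0)[0]; return [round(k+(lvl-p[k])/(p[k+1]-p[k]),2) for k in i]
red=[]
for v in list(range(230,234))+list(range(252,256))+list(range(266,271)):
    q=im[v,410:424]; w=q[:,0]-1.0*q[:,1]; w=np.clip(w-np.median(w)-5,0,None)
    if w.sum()>10: red.append(S(410+(w*np.arange(14)).sum()/w.sum(),v,.018))
print("red",np.round(red,1),np.median(red))
# grip top edges along y (R channel), mid rows
for v in (246,249,252): 
    q=im[v,458:482,0]-im[v,458:482,1]; print(v,q.round().astype(int).tolist(),(im[v,458:482,0]).astype(int).tolist())
# fence face top edge
for v in (235,245,262): print(v,im[v,424:444,2].round().astype(int).tolist(), [round(S(u,v,.07),1) for u in (430,434)])
print([round(S(u,249,.096),1) for u in (466,476)])
```

```text
red [-22.5 -22.6 -22.7 -22.4 -22.4 -22.7 -22.4 -22.1 -21.8 -21.8 -21.9 -22.2
 -22.5] -22.41079223434401
246 [-4, -4, -4, -4, -3, 40, 40, 39, 38, 42, 79, 111, 100, 102, 104, 107, 112, 59, 0, 0, 0, 0, 0, -1] [124, 124, 124, 124, 112, 41, 41, 41, 41, 47, 84, 127, 126, 127, 127, 126, 126, 125, 124, 124, 125, 124, 124, 124]
249 [-4, -4, -4, -2, 6, 37, 39, 38, 40, 46, 80, 108, 98, 100, 104, 110, 104, 49, -1, -1, -1, 0, 0, 0] [123, 124, 124, 120, 95, 41, 41, 40, 41, 47, 84, 127, 127, 127, 127, 127, 126, 123, 124, 124, 124, 125, 124, 124]
252 [-4, -4, -4, -3, 6, 40, 39, 40, 40, 55, 96, 107, 97, 101, 106, 110, 103, 42, -4, -3, -3, -4, -4, -4] [124, 124, 124, 120, 94, 41, 42, 42, 42, 58, 99, 126, 127, 127, 126, 127, 124, 118, 124, 125, 125, 125, 124, 124]
235 [137, 137, 137, 136, 137, 132, 102, 38, 42, 86, 136, 137, 131, 116, 137, 137, 136, 137, 137, 137] [np.float64(-46.7), np.float64(-55.1)]
245 [135, 122, 70, 71, 70, 66, 38, 37, 79, 136, 136, 134, 128, 136, 137, 136, 137, 137, 137, 137] [np.float64(-47.7), np.float64(-56.1)]
262 [73, 72, 73, 72, 64, 38, 36, 79, 135, 137, 132, 124, 136, 137, 136, 136, 137, 137, 137, 137] [np.float64(-49.4), np.float64(-57.8)]
[np.float64(-118.7), np.float64(-139.2)]
```

Two independent readings give gaps of 29.9 mm (fence face) and 29.6 mm (grip), so both match the 29.9 mm bar. Handing in.

```bash
python3 -c "
from rig import *
print(max(map(abs,observe()['joint_vel'])));print(close_job())"
```

```text
0.008221689919196395
the job is handed in; nothing more can be done
None
```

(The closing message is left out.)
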